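# Offer the door stile up to its hinge and hold it for the pin

## Robot

A 6-joint arm with a two-finger parallel gripper is mounted at the origin on the work surface; the furniture and walls round the work are solid. World frame = base frame: x ahead of the robot, y to its left, z up, the work surface at z = 0. Lengths are in m, angles in rad, forces in N, time in s.
With the tool pointing down it reaches from about 0.4 to 0.825 m from the base axis. Payload 7 kg.
Tool frame: the origin (TCP) lies at the centre of the arm's flange, where the gripper is bolted on; the fingertips stand 178 mm ahead of it and the grasp point (between the pads) lies arm.tcp_to_grasp ahead of it (arm.tcp_to_grasp is the distance from the TCP to the grasp point, in m); z points along the fingers, y is the direction in which the jaws open and shut (so a half turn about z gives the same grasp; the last joint's range is limited). The gripper opens to 88 mm and grips with 3 to 60 N. Pads are 19 mm wide; open, the fingers measure 130 mm over their backs; the gripper's body (78 mm by 193 mm) begins 47 mm behind the grasp point.
Start: joints at [1.433, 0.359, 0.012, 0, -1.224, -0.288], TCP at [0.279, 0.615, 0.405] pointing down, gripper open.
Joint ranges: [-3.07, 3.07], [-1.43, 2.12], [-1.02, 1.25], [-3.03, 1.67], [-3.05, -0], [-3.03, 3.03]. Speed limits (rad/s): [2.39, 2.39, 3.01, 3.14, 3.14, 3.14].

## Interface

Orientations are given as [roll, pitch, yaw] about the fixed x, y, z axes, in that order (R = Rz(yaw) Ry(pitch) Rx(roll)).
In Python, from station import arm gives the robot as it stands.
- The arm moves only by the tool move_arm, never from a script. Its argument "deltas" is a list of rows, each a list of 6 numbers: the shift along the world's x, y, z in mm, then the turn, a rotation vector about the world's x, y, z in degrees. In form: [[tx, ty, tz, ax, ay, az], ...]. A call has exactly 5 rows; each row shifts and turns the commanded pose from where the row before left it; what a row does not reach is not made up. A row lasts 1/12 s, in which the tool goes at most 41.7 mm and 7.16 degrees, less where a joint would pass 70% of its speed; a pose out of reach is approached as far as the arm can. A call with a gripper value outside its range is refused whole. "claw" is the closure in counts, from 0 (fully open) to 255 (shut), set as the call begins (left out, the last holds). The fingers move at their own pace and stop on an object; "squeeze" is the grip in N (left out, the last holds). Time passes only in rows, so rows that do not move let the fingers close, or fill a call up. It gives the time, the measured TCP pose, the force and the opening at its end, in the units of the state.
- arm.get_state(): the state, without advancing time (a new reading comes with each control period).
- arm.grab_frame(name): name is "scene" or "side" or "wrist"; returns the picture (400x640x3 uint8, red, green, blue); there is no depth.
- arm.calibration(name): a dict with "intrinsics" (3x3 intrinsics, pixels), "T" (4x4, takes a point from camera to world coordinates); the wrist camera has in their place "mount" (4x4, takes a point from camera to tool coordinates, whose origin is the TCP and whose axes are the flange's). Camera axes: x right, y up, looking along -z (the intrinsics and any distortion apply to the point x, -y, -z); pixel columns grow to the right and rows downward; lengths in m; the calibration is good to about 2 mm. A picture is of the moment at which its call begins: read the wrist's pose just before it. calibration takes no time and is no camera call.
- arm.job_done(): hands the job in, once; it reports no verdict.
Trained networks look in the newest picture that a camera, given by its name, has taken for a name from the list of things; names that differ only in an ending like _2 or _b are one class to them, and where a whole thing is asked for, a point or a joint stands for the part that bears it (a point fixed in the world has none). Each returns a list of dicts, best first, with "score" (0 to 1); they miss things now and then, are a little off and sometimes report something else, mostly with a low value. They report only what shows in the picture. A call takes as long as a camera call.
- arm.spot_in(thing, camera): "xy" ([column, row] in pixels, amid what is visible of it).
- arm.masks_of(thing, camera): "pixels" (400x640 bool, what is visible of it) and "xy" ([column, row] in pixels, amid what is visible of it).
- arm.spot_point(thing, camera): "xy" ([column, row] in pixels: a listed point, or the origin of a listed thing).
The state is a dict: "t": time; "q": joint angles; "qd": joint speeds; "joint_efforts": joint torques, N m; "eef_pos": TCP position; "ee_rot": TCP orientation; "force": force on the tool from outside, world axes, zero at the start; "moment": the same for the moment, N m; "width": finger opening in m.
Only numpy, scipy, OpenCV 4.12 (cv2) and the standard library are available. Lean on these libraries where they do the work, as an engineer would, in place of code of your own. Each camera call takes 0.05 s, during which the arm holds its last target. There are 200 camera calls.

## Task

Pick up the loose door stile whose hinge leaf has a single middle knuckle, carry it upright to the jamb, and slide that knuckle sideways into the gap between the jamb leaf's two knuckles until the three bores stand in one straight line, with the stile's face in line with the jamb's face. Finish still holding it there in the gripper, clear of the bench and only lightly touching the jamb, so that a colleague can drop the hinge pin in; the program ends while holding. Leave the other stile (the one with two knuckles), the bent hinge pin, the screwdriver and the red box where they are.

Things in the scene. Friction and masses are not known exactly. Their poses are not given: they have to be found in the camera images.
- door_stile: Loose piece of pale wooden door stile standing on end, 44 (x) x 50 (y) x 150 (z) mm, 0.3 to 0.5 kg. Origin: centre of the wood's underside; z up, -x front face, +y hinge edge. Steel leaf let in flush in the front face, 15 to 105 mm up, bare wood above: grip there across the 44 mm. ONE steel knuckle (24 mm outside, 12 mm bore, 33 mm high) stands 8 mm before the face, 13 mm beyond the edge (axis).
- stile_bore (a point): Centre of the bore of the door stile's knuckle: at (-30, +38, 60) mm in the stile's frame, axes as the stile's; z is the bore axis.
- stile_bore_top (a point): Centre of the bore at the upper end of that knuckle, at (-30, +38, 76.5) mm in the stile's frame.
- stile_bore_bottom (a point): Centre of the bore at the lower end of that knuckle, at (-30, +38, 43.5) mm in the stile's frame.
- jamb: Fixed stand: wooden post 44 (x) x 50 (y) mm, top 170 mm up, on an 18 mm plywood foot (x -3 to +87, y +13 to +98 mm). Origin: on the bench under the hinge's bore axis; z up, front face looks to -x at x = +8, post y = +13 to +63. TWO knuckles, 24 mm outside, 12 mm bore, 55 to 81 and 119 to 145 mm up; the 38 mm gap between takes the stile's 33 mm knuckle (2.5 mm play up and down).
- jamb_bore (a point): Point on the jamb's bore axis in mid gap, 100 mm above the bench; axes as the jamb's. The stile's bore centre belongs here, stile axes parallel to the jamb's, its underside then 40 mm above the bench. Enter level from the -y side, along +y; about 1.5 mm past the line-up the knuckle meets the leaf's edge. Nothing guides it along x.
- spare_stile: Bystander: the same piece of wood as the door stile, same origin and axes, but its leaf has two knuckles (upper and lower) with a gap between. It may stand in either of the two places. Leave it.
- hinge_pin: Bystander: loose steel pin 11 mm thick, 111 mm long, bent over 26 mm at one end, lying flat; origin under the middle of its straight part, which runs along x. Leave it.
- screwdriver_a: Bystander: screwdriver with red handle, 206 mm, lying on the right. Leave it.
- hinge_box: Bystander: closed red carton, 66 x 110 x 30 mm, lying on the right further off. Leave it.

How it is judged:
On the way, in this order (a step that is already met when the one before it is completed fails the run):
1. the door stile is held in the gripper, upright and clear of the bench, its knuckle not yet in the gap (height (world z) of door_stile above 0.025 m and contact force between the fingers and door_stile above 1 N and horizontal distance between stile_bore and jamb_bore above 0.03 m and angle between door_stile's own z axis and vertical below 0.3 rad), for 0.2 s.
2. its knuckle has gone into the gap between the jamb's two knuckles (horizontal distance between stile_bore and jamb_bore below 0.01 m and z of stile_bore in the frame of jamb_bore between -0.0045 and 0.0045 m), for 0.2 s.
At the end, for the whole second after the job is handed in: Bores in line within 3 mm at both knuckle ends, 4.5 mm in height; stile upright (0.06 rad), in line with the jamb (0.12 rad), held still by the fingers (2 N) over 25 mm above the bench, on the jamb under 15 N; bystanders within 20 mm, spare stile upright (horizontal distance between each of stile_bore_top, stile_bore_bottom and jamb_bore below 0.003 m and z of stile_bore in the frame of jamb_bore between -0.0045 and 0.0045 m and angle between the x axis of door_stile and the x axis of jamb, either way round below 0.12 rad and angle between door_stile's own z axis and vertical below 0.06 rad and height (world z) of door_stile above 0.025 m and contact force between the fingers and door_stile above 2 N and contact force between door_stile and jamb below 15 N and linear speed of door_stile below 0.01 m/s and distance of each of spare_stile, hinge_pin, screwdriver_a, hinge_box from where it was at the start of the episode below 0.02 m and angle between spare_stile's own z axis and vertical below 0.2 rad); the arm keeps its last pose, push and grip.
It fails at once if the spare stile is shoved or knocked over (distance of spare_stile from where it was at the start of the episode above 0.03 m or angle between spare_stile's own z axis and vertical above 0.3 rad).
It fails at once if the hinge pin, screwdriver or red box is knocked away (distance of any of hinge_pin, screwdriver_a, hinge_box from where it was at the start of the episode above 0.03 m).
It fails at once if the door stile is tipped over instead of being carried upright (angle between door_stile's own z axis and vertical above 0.6 rad).
It also fails if it takes over 45 s, if anything falls off the work surface, if the arm or the gripper's body presses on something with over 40 N, if the wrist force passes 120 N, or if a joint passes its speed limit or range.

## Working session

There is one attempt and no reset: what is moved stays moved. The work goes in short steps, Python scripts to look and compute and a tool call to move; the robot and the scene stay as the last step left them, time stands still between calls to the robot, and variables do not carry over. Pictures are saved under pics/ and viewed, about 8 in all and at most 12, crops included, and the job is handed in when it is done.

Besides the shell and the picture viewer there is one more tool, called after ">>>" as name(argument=value, ...) on one line, values as JSON. move_arm: Moves the arm, as the interface text tells. Its arguments: {"type":"object","properties":{"deltas":{"type":"array","items":{"type":"array","items":{"type":"number"}}},"claw":{"type":"number"},"squeeze":{"type":"number"}},"required":["deltas"]}

```bash
mkdir -p pics; ls; cat > h.py <<'E'
import numpy as np, cv2
from station import arm
from scipy.spatial.transform import Rotation as R
def save(n,im): cv2.imwrite('pics/'+n+'.png',im[:,:,::-1])
def camT(c):
    k=arm.calibration(c)
    if 'T' in k: return np.array(k['intrinsics']),np.array(k['T']),k
    s=arm.get_state(); T=np.eye(4); T[:3,:3]=R.from_euler('xyz',s['ee_rot']).as_matrix(); T[:3,3]=s['eef_pos']
    return np.array(k['intrinsics']),T@np.array(k['mount']),k
def ray(K,T,xy):
    d=np.array([(xy[0]-K[0,2])/K[0,0],-(xy[1]-K[1,2])/K[1,1],-1.])
    return T[:3,3],T[:3,:3]@d
def atz(K,T,xy,z):
    o,d=ray(K,T,xy); return o+d*(z-o[2])/d[2]
def proj(K,T,P):
    p=(np.atleast_2d(P)-T[:3,3])@T[:3,:3]
    return np.c_[K[0,0]*p[:,0]/-p[:,2]+K[0,2],K[1,1]*-p[:,1]/-p[:,2]+K[1,2]]
def tri(obs): # list of (K,T,xy)
    A=np.zeros((3,3));b=np.zeros(3)
    for K,T,xy in obs:
        o,d=ray(K,T,xy); d=d/np.linalg.norm(d); M=np.eye(3)-np.outer(d,d); A+=M;b+=M@o
    p=np.linalg.solve(A,b)
    return p,[np.round(proj(K,T,p)[0]-xy,1) for K,T,xy in obs]
E
python3 - <<'E'
from h import *
s=arm.get_state();print(s['eef_pos'],s['ee_rot'],arm.tcp_to_grasp,s['force'],s['width'])
ims=[]
for c in ['scene','side','wrist']:
    im=arm.grab_frame(c);save(c+'0',im)
    K,T,k=camT(c);print(c,list(k.keys()),K.tolist(),T[:3].round(3).tolist())
    for t in ['door_stile','spare_stile','jamb','hinge_pin']:
        for nm,f in [('pt',arm.spot_point)]+([('in',arm.spot_in)] if 'stile' in t else []):
            print(c,t,nm,[(np.round(d['xy'],1).tolist(),round(d['score'],2)) for d in f(t,c)[:3]])
    for t in ['stile_bore','stile_bore_top','stile_bore_bottom','jamb_bore']:
        print(c,t,[(np.round(d['xy'],1).tolist(),round(d['score'],2)) for d in arm.spot_point(t,c)[:3]])
a=[cv2.imread(f'pics/{c}0.png') for c in ['scene','side']]
E
```

```text
pics
[0.27873568 0.61455119 0.40373039] [ 3.13992603e+00 -1.75631778e-04 -4.25897508e-01] 0.1593 [-1.0452496   0.44378941 -0.54214431] 0.08811231099453305
scene ['intrinsics', 'T'] [[412.9961493312183, 0.0, 322.56110949657716], [0.0, 412.9961493312183, 201.80978342132738], [0.0, 0.0, 1.0]] [[-0.992, -0.056, 0.11, 0.697], [0.123, -0.5, 0.857, 0.717], [0.007, 0.864, 0.503, 0.552]]
scene door_stile pt [([319.1, 236.9], 0.94)]
scene door_stile in [([321.5, 212.4], 0.84)]
scene spare_stile pt [([311.2, 203.1], 0.93)]
scene spare_stile in [([305.4, 166.5], 0.89)]
scene jamb pt [([321.6, 237.6], 0.66)]
scene hinge_pin pt []
scene stile_bore [([336.1, 226.1], 0.63)]
scene stile_bore_top [([336.1, 224.1], 0.89)]
scene stile_bore_bottom [([334.4, 233.4], 0.98)]
scene jamb_bore []
side ['intrinsics', 'T'] [[511.82231417619323, 0.0, 319.2356506093283], [0.0, 511.82231417619323, 201.4369750982172], [0.0, 0.0, 1.0]] [[-0.994, 0.041, -0.104, 0.462], [-0.109, -0.539, 0.835, 0.903], [-0.022, 0.841, 0.54, 0.696]]
side door_stile pt [([307.2, 228.4], 0.64)]
side door_stile in [([308.8, 200.3], 0.61)]
side spare_stile pt [([317.5, 190.5], 0.93)]
side spare_stile in [([321.4, 162.4], 0.97), ([328.8, 306.4], 0.19)]
side jamb pt [([336.1, 304.3], 0.56), ([317.5, 192.1], 0.54)]
side hinge_pin pt [([380.1, 265.8], 0.56)]
side stile_bore []
side stile_bore_top [([319.2, 211.2], 0.95), ([377.4, 264.1], 0.63)]
side stile_bore_bottom [([319.3, 222.6], 0.75)]
side jamb_bore []
wrist ['intrinsics', 'mount'] [[316.4854023850907, 0.0, 317.43167928179736], [0.0, 316.4854023850907, 197.79895983306022], [0.0, 0.0, 1.0]] [[-0.414, 0.879, 0.238, 0.343], [-0.91, -0.4, -0.107, 0.587], [0.001, -0.261, 0.965, 0.385]]
wrist door_stile pt []
wrist door_stile in []
wrist spare_stile pt []
wrist spare_stile in []
wrist jamb pt []
wrist hinge_pin pt []
wrist stile_bore []
wrist stile_bore_top []
wrist stile_bore_bottom []
wrist jamb_bore []
```

View pics/scene0.png

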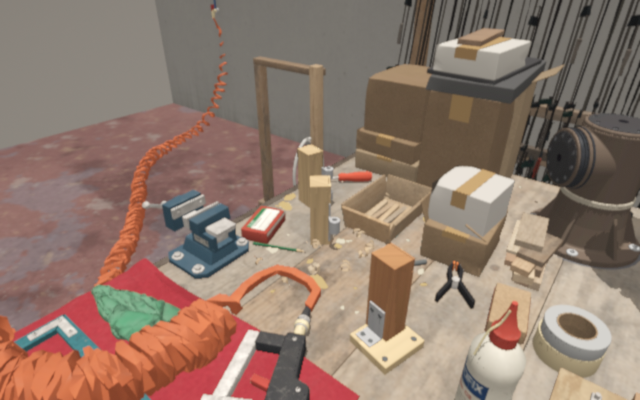

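View pics/side0.png

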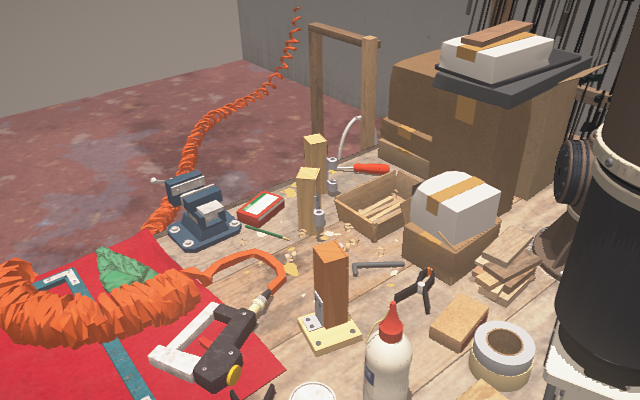

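```bash
python3 - <<'E'
from h import *
S=camT('scene')[:2];D=camT('side')[:2]
print('door o',atz(*S,(319.1,236.9),0),atz(*D,(307.2,228.4),0))
print('spare o',atz(*S,(311.2,203.1),0),atz(*D,(317.5,190.5),0))
print('jamb o',atz(*D,(336.1,304.3),0),atz(*S,(321.6,237.6),0))
print('top',atz(*S,(336.1,224.1),.0765),atz(*D,(319.2,211.2),.0765))
print('bot',atz(*S,(334.4,233.4),.0435),atz(*D,(319.3,222.6),.0435))
E
```

```text
door o [ 0.60390656 -0.06268822  0.        ] [ 0.61105197 -0.0547293   0.        ]
spare o [ 0.6066644  -0.21854953  0.        ] [ 0.60607541 -0.22441715  0.        ]
jamb o [0.52371218 0.18762017 0.        ] [ 0.59849495 -0.05925313  0.        ]
top [0.57605921 0.00334541 0.0765    ] [ 0.57689129 -0.01493562  0.0765    ]
bot [ 0.57685804 -0.01049305  0.0435    ] [ 0.57781075 -0.01875745  0.0435    ]
```

The front stile (side px 307,200) has one knuckle at (319,215), so it is the door stile. The rear one (315,165) has two knuckles and is the spare. The jamb is in the foreground (side px 330,300) and looks strongly turned. I'll zoom in on it.

```bash
python3 - <<'E'
from h import *
a=cv2.imread('pics/scene0.png')[230:375,335:435];b=cv2.imread('pics/side0.png')[230:365,285:385]
c=cv2.imread('pics/side0.png')[125:245,285:385]
f=lambda i,s:cv2.resize(i,None,fx=s,fy=s,interpolation=cv2.INTER_CUBIC)
o=[f(a,4),f(b,4)]
H=max(i.shape[0] for i in o)
cv2.imwrite('pics/crop1.png',np.hstack([cv2.copyMakeBorder(i,0,H-i.shape[0],0,0,cv2.BORDER_CONSTANT) for i in o]))
E
```

```text
(no output)
```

View pics/crop1.png

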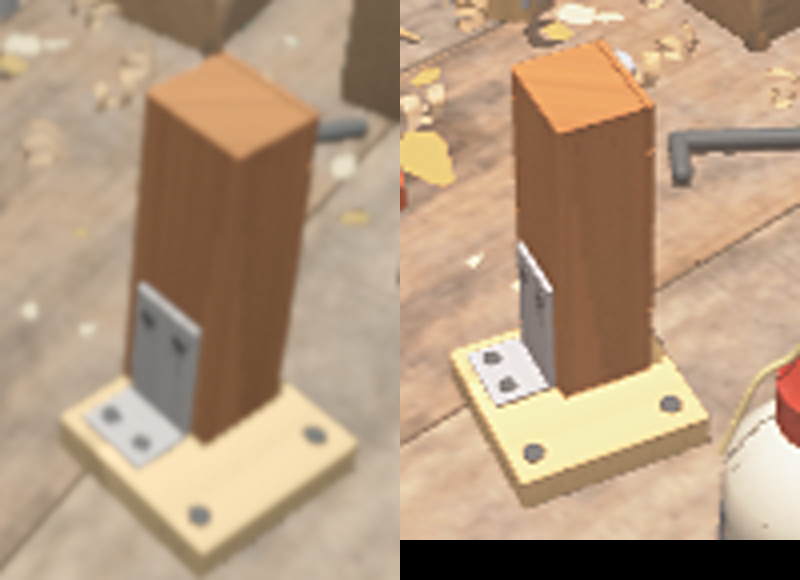

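The jamb's angle bracket is on its back (the +x side). Its knuckles are hidden, with one just showing at side px (441,245), so the yaw is moderate. Next I fit the jamb pose from its corners.

```bash
cat >> h.py <<'E'
from scipy.optimize import least_squares
def Rz(a): return np.array([[np.cos(a),-np.sin(a),0],[np.sin(a),np.cos(a),0],[0,0,1]])
def fit(obs,x0): # obs: (K,T,pts local Nx3, px Nx2)
    f=lambda p:np.concatenate([(proj(K,T,L@Rz(p[2]).T+[p[0],p[1],0])-X).ravel() for K,T,L,X in obs])
    r=least_squares(f,x0,loss='soft_l1'); return r.x,r.fun.reshape(-1,2)
E
python3 - <<'E'
from h import *
S=camT('scene')[:2];D=camT('side')[:2]
for i in [(371.75,253.75),(390.5,243.25),(414.5,260),(395,270)]: print(atz(*S,i,.17).round(4))
for i in [(313.25,247.5),(335.75,240.5),(348.75,256.5),(325,263)]: print(atz(*D,i,.17).round(4))
PT=np.array([[52,13,170],[8,13,170],[8,63,170],[52,63,170]])/1e3
FT=np.array([[87,13,18],[-3,98,18],[87,98,18]])/1e3
# order in image: left, back, right, front
sp=np.array([(371.75,253.75),(390.5,243.25),(414.5,260),(395,270)]);sf=np.array([(350,334.5),(424.2,340.75),(385,368.75)])
dp=np.array([(313.25,247.5),(335.75,240.5),(348.75,256.5),(325,263)]);df=np.array([(297.5,318.75),(362,333.75),(315.75,351.75)])
for o in [[(S,sp,sf),(D,dp,df)],[(S,sp,sf)],[(D,dp,df)]]:
    x,r=fit([(*C,np.r_[PT,FT],np.r_[p,f]) for C,p,f in o],[.47,.15,-.3]); print(x.round(4),np.abs(r).max(1).round(1))
def near(t,c,m):
    d=arm.spot_point(t,c); return [(np.round(e['xy'],1).tolist(),round(e['score'],2)) for e in d]
a=cv2.imread('pics/scene0.png')[160:260,280:360];b=cv2.imread('pics/side0.png')[155:245,275:355]
o=[cv2.resize(i,(400,int(i.shape[0]*5)),interpolation=cv2.INTER_CUBIC) for i in (a,b)]
o[1]=cv2.copyMakeBorder(o[1],0,50,0,0,cv2.BORDER_CONSTANT)
cv2.imwrite('pics/crop2.png',np.hstack(o))
E
```

```text
[0.5586 0.2304 0.17  ]
[0.5232 0.2074 0.17  ]
[0.499  0.2525 0.17  ]
[0.534  0.2716 0.17  ]
[0.5576 0.2328 0.17  ]
[0.5218 0.2105 0.17  ]
[0.4972 0.2517 0.17  ]
[0.534  0.2713 0.17  ]
[0.5216 0.1919 0.5295] [1.  0.7 1.  0.5 0.9 1.  1.  1.3 1.2 0.5 0.5 0.8 1.  0.4]
[0.5219 0.1913 0.5292] [1.3 0.5 1.3 0.6 1.1 0.7 0.7]
[0.5214 0.1929 0.5309] [1.  0.8 0.5 0.9 0.6 1.2 0.1]
```

View pics/crop2.png

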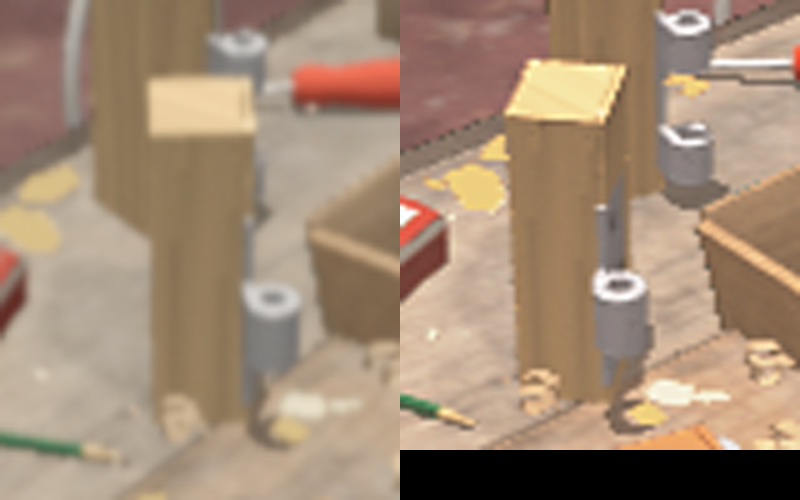

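Crop shows the door stile's top (scene px 310-330, 175-187) and its single knuckle's top at (334,219), with the spare behind it.

```bash
python3 - <<'E'
from h import *
S=camT('scene')[:2];D=camT('side')[:2]
L=np.array([[22,-25,150],[-22,-25,150],[-22,25,150],[22,25,150],[-22,25,0],[-30,38,76.5]])/1e3
s=np.array([(309.6,176),(330,175.4),(330.4,186.4),(310,187.2),(328.6,244),(334.4,219.4)])
d=np.array([(301,167.4),(320.4,168.2),(316.2,179.8),(296.4,178.6),(316,235.4),(319.4,212)])
for o in [[(S,s),(D,d)],[(S,s)],[(D,d)]]:
    x,r=fit([(*C,L,p) for C,p in o],[.6,-.06,0.]); print(x.round(4),np.abs(r).max(1).round(1))
print('grip',np.hypot(*x[:2]))
E
```

```text
[ 0.6036 -0.0534 -0.0841] [0.2 0.3 0.7 0.4 1.5 0.5 1.  0.4 0.6 1.1 1.5 0.3]
[ 0.6037 -0.055  -0.0922] [0.4 0.3 0.4 0.8 1.1 0.2]
[ 0.6031 -0.0514 -0.074 ] [0.6 0.  0.2 0.6 1.7 0.2]
grip 0.6052597617472525
```

>>> move_arm(deltas=[[22,-32,8,0,0,-7],[22,-32,8,0,0,-7],[22,-32,8,0,0,-7],[22,-32,8,0,0,-7],[22,-32,8,0,0,-7]], claw=0, squeeze=25)

```text
t: 2.07
eef_pos: [0.3894, 0.4531, 0.4452]
ee_rot: [-3.141, 0.0, -1.042]
force: [0.3, 0.3, 0.6]
width: 0.0879
```

>>> move_arm(deltas=[[24,-33,0,0,0,-7],[24,-33,0,0,0,-7],[24,-33,0,0,0,-7],[24,-33,0,0,0,-7],[24,-33,0,0,0,-7]])

```text
t: 2.48
eef_pos: [0.5095, 0.2879, 0.4451]
ee_rot: [-3.141, 0.001, -1.653]
force: [0.7, 0.7, -0.7]
width: 0.0876
```

>>> move_arm(deltas=[[15,-38,0,0,0,0],[15,-38,0,0,0,0],[15,-38,0,0,0,0],[15,-38,0,0,0,0],[15,-38,0,0,0,0]])

```text
t: 2.9
eef_pos: [0.5841, 0.0977, 0.445]
ee_rot: [-3.141, 0.0, -1.647]
force: [0.8, 1.0, 0.2]
width: 0.088
```

>>> move_arm(deltas=[[4,-30,0,0,0,0],[4,-30,0,0,0,0],[4,-30,0,0,0,0],[4,-30,0,0,0,0],[4,-31,0,0,0,0]])

```text
t: 3.32
eef_pos: [0.6038, -0.0528, 0.4449]
ee_rot: [-3.141, 0.0, -1.647]
force: [1.4, 0.4, -1.1]
width: 0.0878
```

```bash
python3 - <<'E'
from h import *
s=arm.get_state();print(s['eef_pos'],s['ee_rot'],s['q'])
K,T,_=camT('wrist');im=arm.grab_frame('wrist')
L=np.array([[22,-25,150],[-22,-25,150],[-22,25,150],[22,25,150],[-30,38,76.5]])/1e3
P=proj(K,T,L@Rz(-.0841).T+[.6036,-.0534,0]);print(P.round(1))
save('w1raw',im);im=im.copy()
for p in P: cv2.circle(im,tuple(int(v) for v in p.round()),2,(255,0,255),-1)
save('w1',im)
for t in ['stile_bore','stile_bore_top','door_stile']: print(t,[(d['xy'],d['score']) for d in arm.spot_point(t,'wrist')])
E
```

```text
[ 0.60376883 -0.05280707  0.44485012] [-3.14126532e+00  1.11639119e-04 -1.64744132e+00] [ 2.34756191e-01  2.23124819e-01 -8.52207109e-02 -6.27516932e-06
 -1.26210500e+00 -3.11399296e-01]
[[292.7 163.5]
 [342.9 163.9]
 [341.4 218. ]
 [293.4 217.7]
 [343.4 208.2]]
stile_bore [([343.5, 200.2], 0.76)]
stile_bore_top [([338.4, 205.1], 0.97)]
door_stile [([314.6, 159.6], 0.82), ([301.2, 21.0], 0.16)]
```

View pics/w1.png

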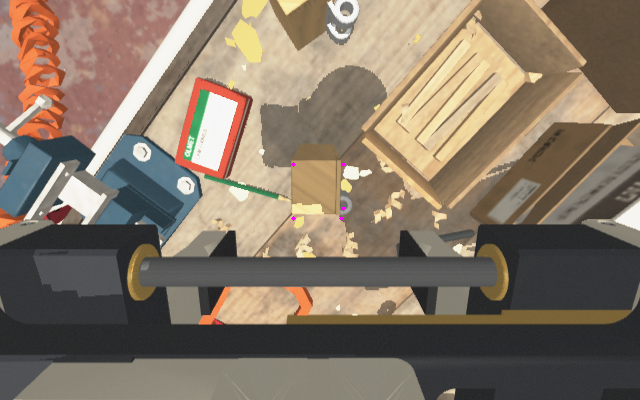

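The stile's top is at about px (292–340, 160–213), matching the prediction to 2–4 px (about 3 mm), so I'll nudge −3 mm in y and descend to grip.

>>> move_arm(deltas=[[1,-3,-35,0,0,-0.5],[0,0,-35,0,0,0],[0,0,-35,0,0,0],[0,0,-33,0,0,0],[0,0,-20,0,0,0]])

```text
t: 3.93
eef_pos: [0.6036, -0.0532, 0.2832]
ee_rot: [3.138, -0.0, -1.655]
force: [-0.4, -0.2, -0.5]
width: 0.0875
```

>>> move_arm(deltas=[[0,0,0,0,0,0],[0,0,0,0,0,0],[0,0,0,0,0,0],[0,0,0,0,0,0],[0,0,0,0,0,0]], claw=255, squeeze=30)

```text
t: 4.35
eef_pos: [0.6054, -0.054, 0.2886]
ee_rot: [-3.138, 0.001, -1.656]
force: [-0.2, -0.7, 0.2]
width: 0.06
```

>>> move_arm(deltas=[[0,0,0,0,0,0],[0,0,0,0,0,0],[0,0,0,0,0,0],[0,0,0,0,0,0],[0,0,0,0,0,0]])

```text
t: 4.77
eef_pos: [0.6051, -0.0543, 0.2875]
ee_rot: [-3.14, 0.0, -1.656]
force: [-0.8, -0.4, 6.2]
width: 0.0438
```

>>> move_arm(deltas=[[0,0,5,0,0,0],[0,0,10,0,0,0],[0,0,15,0,0,0],[0,0,10,0,0,0],[0,0,4,0,0,0]], squeeze=40)

```text
t: 5.18
eef_pos: [0.6052, -0.0543, 0.3325]
ee_rot: [-3.139, 0.0, -1.656]
force: [0.1, 0.2, -3.5]
width: 0.0444
```

>>> move_arm(deltas=[[0,5,0,0,0,2],[-1,15,0,0,0,5],[-1,20,0,0,0,6],[-2,20,0,0,0,6],[-1,20,0,0,0,6]])

```text
t: 5.6
eef_pos: [0.5993, 0.0263, 0.3304]
ee_rot: [3.141, 0.0, -1.216]
force: [0.4, -0.1, -3.2]
width: 0.0435
```

>>> move_arm(deltas=[[-1,25,0,0,0,5],[-1,25,0,0,0,3],[-1,20,0,0,0,2],[0,15,0,0,0,0],[0,10,0,0,0,0]])

```text
t: 6.02
eef_pos: [0.5967, 0.1222, 0.3305]
ee_rot: [3.141, 0.0, -1.046]
force: [1.0, 0.5, -3.3]
width: 0.0437
```

```bash
python3 - <<'E'
from h import *
s=arm.get_state();print(s['eef_pos'],s['ee_rot'],s['force'],s['width'])
a=arm.grab_frame('scene');b=arm.grab_frame('side');w=arm.grab_frame('wrist');save('s2',a);save('d2',b);save('w2',w)
for c in ['scene','side','wrist']:
  for t in ['stile_bore','stile_bore_top','stile_bore_bottom','jamb_bore','door_stile']: print(c,t,[(np.round(d['xy'],1).tolist(),round(d['score'],2)) for d in arm.spot_point(t,c)])
f=lambda i:cv2.resize(i,(400,480),interpolation=cv2.INTER_CUBIC)
cv2.imwrite('pics/c3.png',np.hstack([f(a[200:380,300:450]),f(b[190:370,270:420])])[:,:,::-1])
E
```

```text
[0.59665645 0.12216062 0.33045238] [ 3.14132815e+00  2.62491730e-04 -1.04569345e+00] [ 1.00650951  0.5029853  -3.28195424] 0.04371336791556668
scene stile_bore [([359.7, 254.7], 0.65)]
scene stile_bore_top [([362.6, 247.2], 0.86), ([380.6, 312.4], 0.19)]
scene stile_bore_bottom [([361.7, 260.4], 0.89)]
scene jamb_bore [([362.6, 256.3], 0.33)]
scene door_stile [([333.0, 273.9], 0.67)]
side stile_bore [([324.1, 246.8], 0.87)]
side stile_bore_top [([336.4, 305.3], 0.63)]
side stile_bore_bottom [([323.4, 252.1], 0.92)]
side jamb_bore []
side door_stile [([299.2, 265.4], 0.83)]
wrist stile_bore []
wrist stile_bore_top []
wrist stile_bore_bottom []
wrist jamb_bore []
wrist door_stile [([317.0, 190.0], 0.65)]
```

View pics/c3.png

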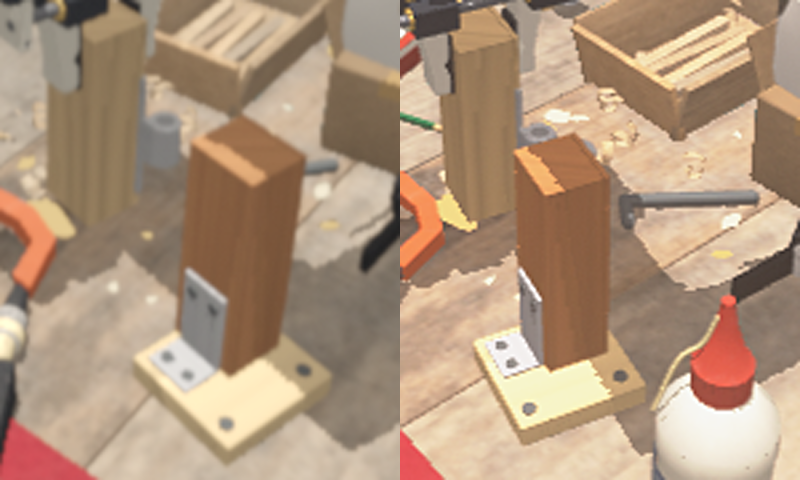

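View pics/w2.png

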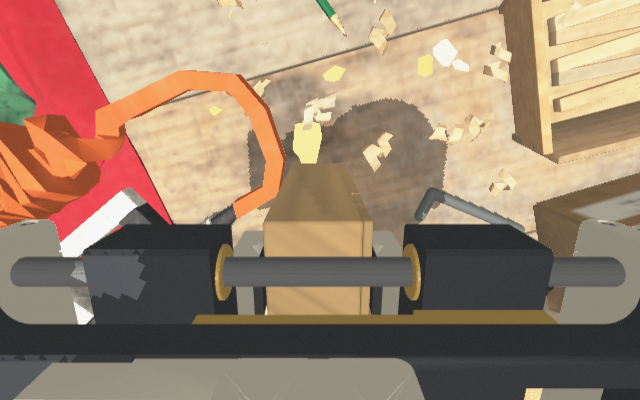

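Wrist view: stile is squarely between the pads, jamb out of view. Crop: the stile's knuckle top is at scene px (361,246), jamb clear of it.

```bash
python3 - <<'E'
from h import *
S=camT('scene')[:2];D=camT('side')[:2]
for C,p,j in [(S,(361.1,245.7),(.5219,.1913,.5292)),(D,(322.5,238.7),(.5214,.1929,.5309))]:
    w=atz(*C,p,.1195); print(w, (Rz(j[2]).T@(w-[j[0],j[1],0])*1e3).round(1))
w=np.array([.59666,.12216,0]);print((Rz(.5295).T@(w-[.5216,.192,0])*1e3+[-30,38,0]).round(1),'stile bore by TCP')
print('jx',Rz(.5295)[:2,0],'jy',Rz(.5295)[:2,1])
E
```

```text
[0.55371402 0.14122839 0.1195    ] [  2.2 -59.3 119.5]
[0.55264322 0.14036279 0.1195    ] [  0.3 -61.1 119.5]
[ -0.5 -60.2   0. ] stile bore by TCP
jx [0.86305973 0.50510187] jy [-0.50510187  0.86305973]
```

>>> move_arm(deltas=[[-5.8,-3.4,5.8,0,0,0.2],[-5.8,-3.4,5.8,0,0,0],[-5.8,-3.4,5.8,0,0,0],[-5.8,-3.4,5.8,0,0,0],[-5.8,-3.4,5.8,0,0,0]])

```text
t: 7.33
eef_pos: [0.567, 0.1032, 0.3608]
ee_rot: [-3.141, -0.0, -1.042]
force: [0.2, 0.2, -4.6]
width: 0.0438
```

>>> move_arm(deltas=[[-5,8.5,0,0,0,0],[-9,15.4,0,0,0,0],[-9,15.4,0,0,0,0],[-5,8.5,0,0,0,0],[-2.3,4,0,0,0,0]])

```text
t: 7.75
eef_pos: [0.5366, 0.1566, 0.3601]
ee_rot: [-3.141, 0.0, -1.041]
force: [-0.1, -0.3, -4.2]
width: 0.0441
```

>>> move_arm(deltas=[[0,0,0,0,0,0],[0,0,0,0,0,0],[0,0,0,0,0,0],[0,0,0,0,0,0],[0,0,0,0,0,0]])

```text
t: 8.17
eef_pos: [0.5378, 0.155, 0.3595]
ee_rot: [3.141, -0.0, -1.043]
force: [0.7, 0.2, -4.3]
width: 0.0437
```

```bash
cat >> h.py <<'E'
def js():
    s=arm.get_state();p=s['eef_pos'];print('t',s['t'],'bore_j',(Rz(.5295).T@(np.array([p[0],p[1],0])-[.5216,.192,0])*1e3+[-30,38,0]).round(2),'z',round(p[2],4),'F_j',(Rz(.5295).T@s['force']).round(2),'M',np.round(s['moment'],2),'rot',np.round(s['ee_rot'],4),s['width'])
E
python3 -c "
from h import *
js()"
```

```text
t 8.1667 bore_j [-34.71  -2.08   0.  ] z 0.3595 F_j [ 0.74 -0.19 -4.26] M [ 0.02  0.04 -0.04] rot [ 3.1413e+00 -1.0000e-04 -1.0427e+00] 0.04368373162612609
```

>>> move_arm(deltas=[[0.8,2.2,0,0,0,0],[1.7,1,0,0,0,0],[1.7,1,0,0,0,0],[1.7,1,0,0,0,0],[0,0,0,0,0,0]])

```text
t: 8.58
eef_pos: [0.5438, 0.1609, 0.3596]
ee_rot: [-3.141, -0.0, -1.042]
force: [-0.5, -0.3, -4.0]
width: 0.0438
```

>>> move_arm(deltas=[[0.7,0.4,0,0,0,0],[0.7,0.4,0,0,0,0],[0,0,0,0,0,0],[0,0,0,0,0,0],[0,0,0,0,0,0]])

```text
t: 9.0
eef_pos: [0.5448, 0.1615, 0.3597]
ee_rot: [3.142, -0.0, -1.042]
force: [-0.4, 0.3, -4.8]
width: 0.0442
```

```bash
python3 -c "
from h import *
js()"
```

```text
t 9.0 bore_j [-25.44  -0.06   0.  ] z 0.3597 F_j [-0.21  0.46 -4.75] M [-0.01 -0.03  0.01] rot [ 3.1415 -0.     -1.0419] 0.04424756250190089
```

>>> move_arm(deltas=[[0.7,0.4,0,0,0,0],[0,0,0,0,0,0],[0,0,0,0,0,0],[0,0,0,0,0,0],[0,0,0,0,0,0]])

```text
t: 9.42
eef_pos: [0.5455, 0.1619, 0.3597]
ee_rot: [3.142, 0.0, -1.042]
force: [-0.4, 0.2, -5.1]
width: 0.0435
```

>>> move_arm(deltas=[[0.7,0.4,0,0,0,0],[0,0,0,0,0,0],[0,0,0,0,0,0],[0,0,0,0,0,0],[0,0,0,0,0,0]])

```text
t: 9.83
eef_pos: [0.5462, 0.1623, 0.3596]
ee_rot: [3.141, -0.0, -1.042]
force: [-0.5, -1.0, -4.6]
width: 0.0438
```

>>> move_arm(deltas=[[0.7,0.4,0,0,0,0],[0,0,0,0,0,0],[0,0,0,0,0,0],[0,0,0,0,0,0],[0,0,0,0,0,0]])

```text
t: 10.25
eef_pos: [0.5466, 0.1624, 0.3595]
ee_rot: [3.14, -0.0, -1.042]
force: [-4.4, -3.2, -2.9]
width: 0.044
```

```bash
python3 -c "
from h import *
js()"
```

```text
t 10.25 bore_j [-23.39  -0.14   0.  ] z 0.3595 F_j [-5.42 -0.55 -2.94] M [-0.76  1.81  0.14] rot [ 3.1403 -0.     -1.042 ] 0.04397259099154038
```

>>> move_arm(deltas=[[-4.3,-2.5,0,0,0,0],[-4.3,-2.5,0,0,0,0],[7.5,-13,0,0,0,0],[10,-17,0,0,0,0],[7.7,-13,0,0,0,0]])

```text
t: 10.67
eef_pos: [0.5639, 0.1142, 0.3602]
ee_rot: [-3.139, -0.0, -1.041]
force: [1.1, 0.2, -4.7]
width: 0.0438
```

>>> move_arm(deltas=[[5,3,-6.4,0,0,0],[6,3.4,-6.4,0,0,0],[6.6,3.9,-6.4,0,0,0],[6,3.5,-6.4,0,0,0],[5.2,3.1,-6.4,0,0,0]])

```text
t: 11.08
eef_pos: [0.5929, 0.1326, 0.3267]
ee_rot: [3.142, 0.0, -1.041]
force: [-0.0, 0.1, -4.0]
width: 0.0436
```

>>> move_arm(deltas=[[0,0,0,0,0,0],[0,0,0,0,0,0],[0,0,0,0,0,0],[0,0,0,0,0,0],[0,0,0,0,0,0]])

```text
t: 11.5
eef_pos: [0.5922, 0.1316, 0.3282]
ee_rot: [-3.141, -0.0, -1.042]
force: [-0.7, -0.7, -4.8]
width: 0.0444
```

```bash
python3 - <<'E'
from h import *
js()
K,T,_=camT('wrist');w=arm.grab_frame('wrist');save('w3',w)
L=np.array([[-22,-25,150],[22,-25,150],[22,-25,0],[-22,-25,0]])/1e3
s=arm.get_state();p=s['eef_pos']
for off in (0,-.002,-.004):
    print(off,proj(K,T,L@Rz(.5295).T+[p[0],p[1],.04]+Rz(.5295)[:,1]*off).round(1).tolist())
E
```

```text
t 11.5 bore_j [  0.41 -49.79   0.  ] z 0.3282 F_j [-0.93 -0.23 -4.81] M [ 0.05 -0.06  0.04] rot [-3.1408 -0.     -1.0418] 0.04436611066526119
0 [[374.5, 226.9], [264.1, 227.1], [292.6, 165.8], [344.0, 165.7]]
-0.002 [[374.7, 222.2], [263.9, 222.3], [292.6, 163.4], [344.0, 163.4]]
-0.004 [[375.0, 217.4], [263.6, 217.5], [292.5, 161.1], [344.1, 161.0]]
```

>>> move_arm(deltas=[[-5,8.6,0,0,0,0],[-6,10.2,0,0,0,0],[-5,8.6,0,0,0,0],[-3,5.1,0,0,0,0],[0,0,0,0,0,0]])

```text
t: 11.97
eef_pos: [0.5725, 0.1656, 0.3279]
ee_rot: [-3.141, 0.0, -1.04]
force: [-1.2, 0.4, -4.1]
width: 0.0436
```

>>> move_arm(deltas=[[-2,3.5,0,0,0,0],[-1.5,2.6,0,0,0,0],[0,0,0,0,0,0],[0,0,0,0,0,0],[0,0,0,0,0,0]])

```text
t: 12.38
eef_pos: [0.5699, 0.1701, 0.3276]
ee_rot: [3.141, -0.0, -1.042]
force: [-0.4, 0.4, -3.9]
width: 0.0437
```

```bash
python3 -c "
from h import *
js()"
```

```text
t 12.3833 bore_j [ 0.61 -5.33  0.  ] z 0.3276 F_j [-0.16  0.52 -3.94] M [ 0.05 -0.02 -0.02] rot [ 3.1415e+00 -1.0000e-04 -1.0420e+00] 0.04374898868084796
```

Inside the gap with no contact. Creeping in +y_j.

>>> move_arm(deltas=[[-1.2,1.6,0,0,0,0],[-1,1.7,0,0,0,0],[0,0,0,0,0,0],[0,0,0,0,0,0],[0,0,0,0,0,0]])

```text
t: 12.8
eef_pos: [0.5676, 0.1735, 0.3276]
ee_rot: [3.142, 0.0, -1.042]
force: [0.5, -0.3, -4.2]
width: 0.0444
```

>>> move_arm(deltas=[[-0.5,0.9,0,0,0,0],[0,0,0,0,0,0],[0,0,0,0,0,0],[0,0,0,0,0,0],[0,0,0,0,0,0]])

```text
t: 13.22
eef_pos: [0.5671, 0.1744, 0.3277]
ee_rot: [-3.142, -0.0, -1.042]
force: [0.5, -0.3, -4.7]
width: 0.0437
```

>>> move_arm(deltas=[[-0.5,0.9,0,0,0,0],[0,0,0,0,0,0],[0,0,0,0,0,0],[0,0,0,0,0,0],[0,0,0,0,0,0]])

```text
t: 13.63
eef_pos: [0.5666, 0.1753, 0.3277]
ee_rot: [-3.142, 0.0, -1.042]
force: [0.8, -1.0, -3.9]
width: 0.0437
```

```bash
python3 -c "
from h import *
js()"
```

```text
t 13.6333 bore_j [0.45 0.87 0.  ] z 0.3277 F_j [ 0.17 -1.31 -3.93] M [ 0.01 -0.02 -0.02] rot [-3.1415  0.     -1.0419] 0.04367788478283764
```

>>> move_arm(deltas=[[-0.5,0.9,0,0,0,0],[0,0,0,0,0,0],[0,0,0,0,0,0],[0,0,0,0,0,0],[0,0,0,0,0,0]])

```text
t: 14.05
eef_pos: [0.5661, 0.1762, 0.3277]
ee_rot: [-3.142, 0.0, -1.042]
force: [-0.2, -0.4, -4.0]
width: 0.0435
```

```bash
python3 -c "
from h import *
js()"
```

```text
t 14.05 bore_j [0.45 1.89 0.  ] z 0.3277 F_j [-0.43 -0.27 -4.04] M [ 0.07 -0.13 -0.02] rot [-3.1416  0.     -1.0419] 0.04351704836991738
```

>>> move_arm(deltas=[[-0.5,0.9,0,0,0,0],[0,0,0,0,0,0],[0,0,0,0,0,0],[0,0,0,0,0,0],[0,0,0,0,0,0]])

```text
t: 14.47
eef_pos: [0.5656, 0.1769, 0.3276]
ee_rot: [3.141, -0.0, -1.042]
force: [0.1, -2.8, -4.7]
width: 0.0436
```

```bash
python3 -c "
from h import *
js()"
```

```text
t 14.4667 bore_j [0.32 2.78 0.  ] z 0.3276 F_j [-1.36 -2.43 -4.68] M [-0.92 -0.07  0.08] rot [ 3.1411e+00 -2.0000e-04 -1.0419e+00] 0.04359690631843898
```

Contact at about y=2.3 by estimate, against 1.5 nominal, so the line-up is at about 0.8. I'll back off 2 mm and check.

>>> move_arm(deltas=[[0.9,-1.7,0,0,0,0],[0,0,0,0,0,0],[0,0,0,0,0,0],[0,0,0,0,0,0],[0,0,0,0,0,0]])

```text
t: 14.88
eef_pos: [0.5665, 0.1756, 0.3277]
ee_rot: [-3.141, 0.0, -1.042]
force: [-0.5, -0.1, -5.1]
width: 0.0438
```

```bash
python3 - <<'E'
from h import *
js()
a=arm.grab_frame('scene');b=arm.grab_frame('side');w=arm.grab_frame('wrist');save('s4',a);save('d4',b);save('w4',w)
f=lambda i:cv2.resize(i,(400,480),interpolation=cv2.INTER_CUBIC)
cv2.imwrite('pics/c4.png',np.hstack([f(a[215:365,325:450]),f(b[215:365,270:395])])[:,:,::-1])
J=(.5216,.192,.5295)
# predicted stile/jamb edges, z from top face of stile
for c in ['scene','side']:
    K,T,_=camT(c)
    L=np.array([[8,-13,190],[52,-13,190],[8,-63,190],[52,-63,190],[52,-13,40],[52,-63,40],[52,13,170],[8,13,170]])/1e3
    print(c,proj(K,T,L@Rz(J[2]).T+[J[0],J[1],0]).round(1).tolist())
E
```

```text
t 14.8833 bore_j [0.47 1.11 0.  ] z 0.3277 F_j [-0.47  0.19 -5.09] M [ 0.05 -0.05  0.06] rot [-3.1413e+00  2.0000e-04 -1.0419e+00] 0.04376801217672747
scene [[380.6, 225.2], [359.9, 234.7], [359.6, 211.9], [339.2, 220.5], [355.3, 306.7], [336.9, 290.7], [370.7, 253.4], [391.3, 243.1]]
side [[329.2, 221.8], [305.7, 228.3], [317.5, 207.5], [294.7, 213.4], [308.6, 294.2], [298.4, 278.0], [312.1, 246.2], [335.8, 239.3]]
```

View pics/c4.png

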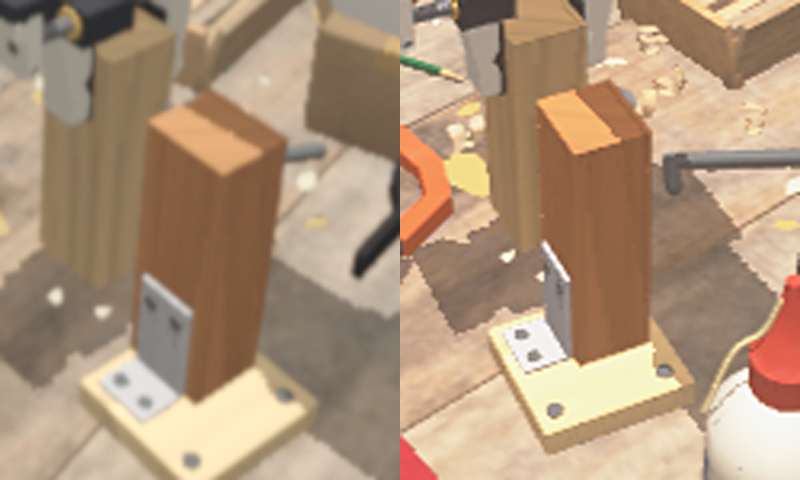

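The knuckle is in the gap (upper jamb knuckle shows at side px 341,246), and corners match within about 2 px. I'll overlay the expected stile outline to check tilt.

```bash
python3 - <<'E'
from h import *
J=(.5216,.192,.5295)
V=np.array([[x,y,z] for x in(8,52) for y in(-63,-13) for z in(40,190)])/1e3
E=[(i,j) for i in range(8) for j in range(i+1,8) if (abs(V[i]-V[j])>1e-6).sum()==1]
s=5
def pic(c,n,box,s):
    K,T,_=camT(c);im=cv2.imread(f'pics/{n}.png');r0,r1,c0,c1=box
    o=cv2.resize(im[r0:r1,c0:c1],None,fx=s,fy=s,interpolation=cv2.INTER_CUBIC)
    o=cv2.convertScaleAbs(o,alpha=1.4)
    P=(proj(K,T,V@Rz(J[2]).T+[J[0],J[1],0])-[c0,r0]+.5)*s
    for i,j in E: cv2.line(o,tuple(P[i].astype(int)),tuple(P[j].astype(int)),(255,0,255),1,cv2.LINE_AA)
    return o
a=pic('scene','s4',(205,315,330,390),5);b=pic('side','d4',(200,310,285,345),5)
w=pic('wrist','w4',(140,250,250,290+100),1)
w=pic('wrist','w4',(150,250,250,390),1.4)
o=np.hstack([a,b]);print(o.shape,w.shape)
w=cv2.copyMakeBorder(w,0,o.shape[0]-w.shape[0],0,0,cv2.BORDER_CONSTANT)
cv2.imwrite('pics/c5.png',np.hstack([o,w]))
E
```

```text
(550, 600, 3) (140, 196, 3)
```

View pics/c5.png

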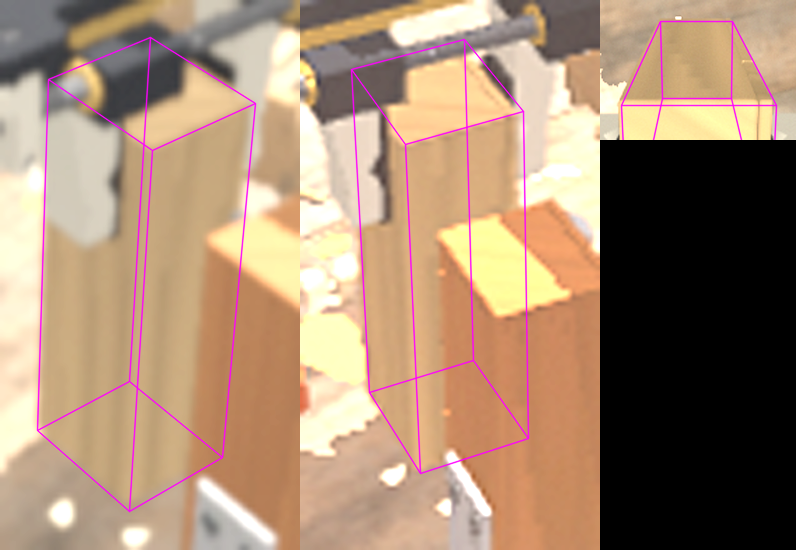

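The outline fits in all three cameras to about 1 px (wrist 2–4 px), so the stile is upright, in line and free of contact. Handing in.

```bash
python3 -c "
from h import *
js();print(arm.job_done());js()"
```

```text
t 15.0333 bore_j [0.41 1.07 0.  ] z 0.3277 F_j [ 0.06 -0.49 -4.12] M [ 0.09 -0.02 -0.  ] rot [-3.1415e+00  1.0000e-04 -1.0418e+00] 0.04358966322027967
the job is handed in; nothing more can be done
None
the job is handed in; nothing more can be done
```

The single-knuckle stile is held in the gripper with its knuckle in the jamb's gap. The job was handed in at t ≈ 15 s, and no verdict was reported.

**How it was lined up:** I carried the stile upright to the jamb and touched its knuckle to the jamb's upper knuckle to find the x line-up. I then entered the gap level along the jamb's +y until it met the leaf edge, and backed off about 1.7 mm.

**Last checks:**
- **Bore line-up:** the estimated error is about 0.1 mm in x and 0.3 mm in y, judged from the two touches.
- **Height:** the stile's underside is about 40 mm above the bench, taken from the tool height and assuming no slip in the grip.
- **Yaw:** it is within about 0.5° of the jamb.
- **Grip and contact:** the squeeze is set to 40 N at 43.6 mm opening. The side force is about 0.5 N, which is sensor noise, so the stile is essentially not touching the jamb.

**Small disagreements:**
- The expected outline fitted the scene and side pictures to about 1 px.
- The wrist picture put the stile's top edge about 1.5 mm towards the jamb's −y, which means a tilt of at most 0.01 rad or the camera calibration.

I did not measure the spare stile, pin, screwdriver or box again at the end. No unexpected contact force showed at any reading, and the pin looked unmoved in the last pictures.

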